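# Clamp a freshly glued honey gift crate and keep the pressure on

### The arm

A 6-joint arm with a two-finger parallel gripper is mounted at the origin on the work surface. World frame = base frame: x ahead of the robot, y to its left, z up, the work surface at z = 0. Lengths are in m, angles in rad, forces in N, time in s.
With the tool pointing down it reaches from about 0.35 to 0.85 m from the base axis. Payload 8.1 kg.
Tool frame: the origin (TCP) lies between the finger pads; the fingertips stand 14 mm ahead of it and the grasp point (between the pads) lies 5 mm behind it (robot.tcp_to_tips is the z of the fingertips in the tool frame, in m); z points along the fingers, y is the line along which they close (so a half turn about z gives the same grasp; the last joint's range is limited). The gripper opens to 93 mm and grips with 3 to 60 N. Pads are 15 mm wide; open, the fingers measure 128 mm over their backs; the gripper's body (75 mm by 188 mm) begins 65 mm behind the grasp point.
Start: joints at [1.079, 0.13, 1.488, -0, 1.523, -0.085], TCP at [0.237, 0.551, 0.204] pointing down, gripper open.
Joint ranges: [-2.96, 2.96], [-0.89, 2.26], [0.02, 2.5], [-1.34, 4.48], [0, 2.73], [-2.66, 2.66]. Speed limits (rad/s): [2.39, 2.39, 2.79, 3.14, 3.14, 3.14].

### API

Orientations are given as a rotation vector (axis times angle).
In Python, from plant import sensors, read_camera, robot gives the robot as it stands.
- The arm moves only by the shell command python3 -m inch 'ROWS' [FORCE]. ROWS is a JSON object with one list for each field, all of the same length, 1 to 20, a row being the entries at one place: finger_gap (the finger opening in m), dx, dy, dz (the shift in shares of 0.5 m (1.0 is 0.5 m)), yaw (a turn about the tool's z in a scale on which 1.0 is pi/2 rad); each row shifts and turns the commanded pose from where the row before left it, along the tool's axes as they then stand; what a row does not reach is not made up. A row lasts 1/10 s, in which the tool goes at most 0.05 m and 0.15 rad, less where a joint would pass 70% of its speed; a pose out of reach is approached as far as the arm can. The fingers move at their own pace and stop on an object; FORCE is the grip in N (left out, the last holds). Time passes only in rows, so rows that do not move let the fingers close. It prints the time, the measured TCP pose, the force, the opening and the grip force at its end. Input that does not fit is refused with a message, and nothing moves.
- sensors.read_state(): the state, without advancing time (a new reading comes with each control period).
- read_camera(name): name is "side" or "top" or "wrist"; returns a dict with "image" (480x640x3 uint8, red, green, blue), "depth" (480x640 float32, m along the optical axis (not along the pixel's ray), 0 where there is no reading), "fx", "fy", "cx", "cy" (pixels), "R" (3x3) and "t" (3): a world point X has camera coordinates R X + t. Camera axes: x right, y down, z forward; pixel columns grow to the right and rows downward; lengths in m; the calibration is good to about 2 mm. A picture is of the moment at which its call begins.
- robot.close_job(): hands the job in; it is judged then, once.
The state is a dict: "t": time; "q": joint angles; "dq": joint speeds; "joint_torque": joint torques, N m; "tool_pos": TCP position; "orientation": TCP orientation; "force": force on the tool from outside, world axes, zero at the start; "wrist_torque": the same for the moment, N m; "opening": finger opening in m; "gripper_force": force on a finger pad.
Only numpy, scipy, OpenCV 4.12 (cv2) and the standard library are available. Lean on these libraries where they do the work, as an engineer would, in place of code of your own. Each camera call takes 0.05 s, during which the arm holds its last target. There are 200 camera calls.

### The job

Set the freshly glued pine crate upright on the bench clamp's board between the fixed jaw and the orange pad, its solid ends facing the two jaws and its middle in line with the bar, and let go of it. Then pump the two orange squeeze paddles (move the jaw only with them) until the pad presses the crate snugly against the fixed jaw: firm, with the pad's spring clearly squeezed a few millimetres, but never nearly bottomed out, which would crush the thin crate. Finish while still holding the paddles squeezed in, and leave the jars, pail, glue and brush where they are.

Things in the scene. Friction and masses are not known exactly. Their poses are not given: they have to be found in the camera images.
- crate: loose slatted pine gift crate, open on top, 180 g: 60 mm along its x (slatted sides, grip across these), 80 mm along its y (solid 8 mm end boards), 50 mm high; origin at the centre of its underside. A half turn about z makes no difference. It starts upright on the table, not in the clamp
- clamp: one-hand bar clamp fixed on a plywood board; origin on the table. Board x -80..80, y -280..160 mm, 18 mm thick: a crate in the clamp stands at z = 18 mm. Bar along y. Blue fixed jaw at +y (face y = 118 mm, 90 mm wide, top z = 66 mm). Blue grip housing y -215..-85, 60 mm wide, top z = 75 mm, with two orange squeeze paddles. All centred on x = 0
- fixed_face (a point): centre of the fixed jaw's face, clamp frame (0, 118, 42) mm; the crate's end must finish flat against it
- pad_face (a point): centre of the orange pad's pressing face (66 mm wide, 40 mm high), which looks along the clamp's +y; 132 mm from fixed_face when joint jaw_travel is 0, so the crate has 32 to 52 mm of play at the start
- grip_mid (a point): midway between the two orange squeeze paddles, clamp frame (0, -150, 110) mm. Paddles: upright plates 26 mm wide in x, 12 mm thick, z = 75 to 137 mm; at rest their outer faces lie 31 mm either side of this point along the clamp's y (62 mm over both). Squeeze these faces together, straddling both from above
- squeeze (a joint): inward travel of each paddle, m, 0 (out) to 0.010 (in: 42 mm over both). They are geared to move equally; a spring (8 to 10.5 N for both together) returns them. Going in, they drive the jaw forward, 8 to 12 mm a full stroke; coming out, a silent ratchet holds the jaw (it gives back up to 2 mm). Jaw force = sum of both paddle forces less the spring and about 6 N friction
- jaw_travel (a joint): travel of the moving jaw along the clamp's +y, m, 0 (fully open) to 0.080; starts at 0 to 0.020; one-way, it cannot be moved back
- pad_spring (a joint): compression of the pad's spring, m: 0 when the pad touches nothing, to 0.015 where it bottoms out. Spring 1.4 N per mm plus 0.7 N: 3 mm = 5 N, 8 mm = 12 N, 12 mm = 17.5 N. The crate is crushed above 20 N (14 mm), so stop well before that: 3 to 10 mm is right
- pad: the orange pad in front of the moving jaw, 66 x 8 x 40 mm; its pressing face is point pad_face
- jaw: the blue moving jaw plate that carries the pad, 70 x 12 x 46 mm (top at z = 67 mm), with its steel bar; origin on the board at the back of the plate; not to be pushed by hand
- jar_a: bystander: honey jar, 60 mm across, 66 mm high; origin under its centre
- jar_b: bystander: dark honey jar, 60 mm across, 66 mm high; origin under its centre
- jar_c: bystander: pale honey jar with white lid, 60 mm across, 66 mm high; origin under its centre
- pail: bystander: honey pail with white lid, 106 mm across, 102 mm high; origin under its centre
- glue: bystander: white glue bottle, 48 mm across, 130 mm high; origin under its centre
- brush: bystander: glue brush, 160 mm long, lying along its x
There are look-alikes about, which are no part of the job. Leave any purple, red or turquoise look-alike of the crate alone.

How it is judged:
On the way, in this order (a step that is already met when the one before it is completed fails the run):
1. the crate stands upright on the clamp board between the jaws, its ends facing them, let go and not yet pressed by the pad (x of crate in the frame of clamp between -0.02 and 0.02 m and z of crate in the frame of clamp between 0.014 and 0.022 m and angle between the y axis of crate and the y axis of clamp, either way round below 0.21 rad and angle between crate's own z axis and vertical below 0.08 rad and contact force between the fingers and crate below 0.3 N and contact force between pad and crate below 0.5 N and value of joint pad_spring below 0.0015 m and y of crate in the frame of clamp between 0 and 0.085 m), for 0.2 s.
2. pumping the paddles has pressed the crate against the fixed jaw (contact force between pad and crate above 2.5 N and value of joint pad_spring above 0.0008 m and y of crate in the frame of clamp above 0.072 m and value of joint squeeze above 0.001 m), for 0.1 s.
At the end, for the whole second after the job is handed in: Crate upright on the clamp board (20 mm of the bar line, 12 degrees), end against the fixed jaw, pad pressing it with 3.5 to 18.5 N and sprung in at least 2 mm; fingers still hold the paddles in by at least 1.5 mm with 2 N or more and do not touch the crate (x of crate in the frame of clamp between -0.02 and 0.02 m and z of crate in the frame of clamp between 0.014 and 0.022 m and angle between the y axis of crate and the y axis of clamp, either way round below 0.21 rad and angle between crate's own z axis and vertical below 0.08 rad and contact force between pad and crate between 3.5 and 18.5 N and value of joint pad_spring above 0.002 m and value of joint squeeze above 0.0015 m and contact force between the fingers and clamp above 2 N and contact force between the fingers and crate below 0.3 N and y of crate in the frame of clamp between 0.074 and 0.084 m and linear speed of crate below 0.01 m/s); the arm keeps its last pose, push and grip.
It fails at once if the crate is crushed: the pad presses it with more than 20 N (contact force between pad and crate above 20 N).
It fails at once if the moving jaw or its pad is pushed by hand instead of by the paddles (contact force between any of the fingers, the arm and jaw above 4 N or contact force between any of the fingers, the arm and pad above 4 N).
It fails at once if a jar, the pail, the glue or the brush is shoved more than 30 mm or knocked over (distance of any of jar_a, jar_b, jar_c, pail, glue, brush from where it was at the start of the episode above 0.03 m or angle between any of jar_a, jar_b, jar_c, pail, glue's own z axis and vertical above 0.5 rad).
It also fails if it takes over 58 s, if anything falls off the work surface, if the arm or the gripper's body presses on something with over 40 N, if the wrist force passes 120 N, or if a joint passes its speed limit or range.

## Working session

There is one attempt and no reset: what is moved stays moved. The work goes in short steps, Python scripts to look and compute and a shell command to move; the robot and the scene stay as the last step left them, time stands still between calls to the robot, and variables do not carry over. Pictures are saved under pics/ and viewed, at most 10 in all, crops included, and the job is handed in when it is done.

```bash
ls; mkdir -p pics; python3 - <<'E'
from plant import sensors, read_camera, robot
import cv2,numpy as np
s=sensors.read_state();print(s['t'],s['tool_pos'],s['orientation'],s['opening'],robot.tcp_to_tips)
for n in("top","side"):
    c=read_camera(n);np.savez(f'pics/{n}0.npz',**c);cv2.imwrite(f'pics/{n}0.png',c['image'][:,:,::-1]);print(n,c['fx'],c['cx'],c['cy'],c['R'].round(3).tolist(),c['t'])
E
```

```text
pics
0.0 [0.23712999 0.55051677 0.20248782] [-6.34578797e-01 -3.07632476e+00  2.74468465e-03] 0.09300055095107373 0.014
top 468.3946453768734 319.2810406712269 239.97727091877806 [[0.021, -1.0, -0.002], [-0.995, -0.021, -0.103], [0.102, 0.004, -0.995]] [-0.03475545  0.57583882  1.23253793]
side 597.6715922313829 322.8598784146294 241.0731159931913 [[0.474, -0.88, -0.022], [-0.535, -0.268, -0.801], [0.699, 0.392, -0.598]] [-0.28226601  0.37116541  1.16146744]
```

View pics/top0.png

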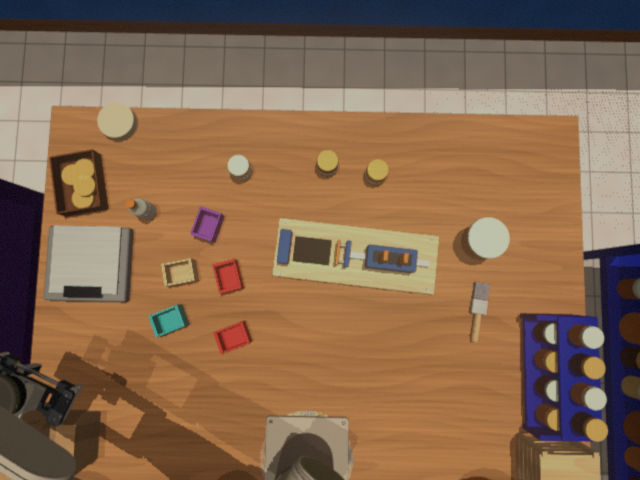

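View pics/side0.png

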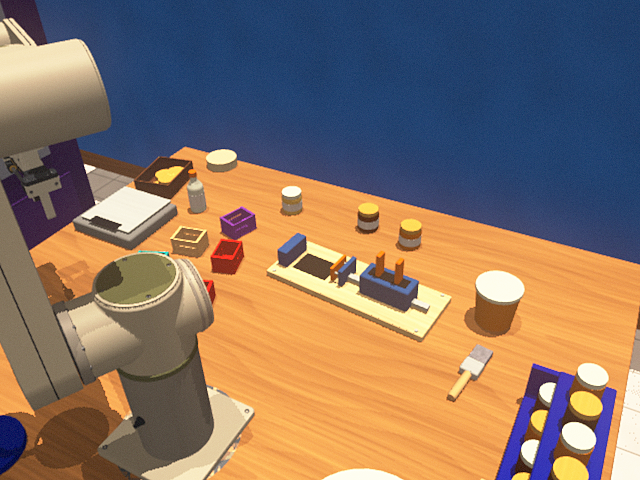

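The top view shows the crate at (179,272), the clamp board around (356,256), its fixed jaw at (284,247), the pad at (338,253), and the paddles at (384,257) and (406,259). The side view agrees. Next I'll measure from the depth cloud.

```bash
cat > h.py <<'E'
import cv2,numpy as np
def cloud(c):
    v,u=np.mgrid[:480,:640];d=c['depth']
    P=np.stack([(u-c['cx'])/c['fx']*d,(v-c['cy'])/c['fy']*d,d],-1)
    return (P-c['t'])@c['R']
def rect(P):
    r=cv2.minAreaRect((P[:,:2]*1000).astype(np.float32));b=cv2.boxPoints(r)
    e=[b[1]-b[0],b[2]-b[1]];L=max(e,key=np.linalg.norm)
    a=np.degrees(np.arctan2(L[1],L[0]))%180
    return len(P),np.round(r[0],1),np.round(sorted(r[1]),1),round(a,2),np.round(np.median(P[:,2])*1000,1)
def pick(c,u0,u1,v0,v1,z0,z1,hsv=None):
    X=cloud(c);m=np.zeros((480,640),bool);m[v0:v1,u0:u1]=1
    m&=(X[...,2]>z0)&(X[...,2]<z1)&(c['depth']>0)
    if hsv is not None:
        m&=cv2.inRange(cv2.cvtColor(c['image'],cv2.COLOR_RGB2HSV),*map(np.array,hsv))>0
    return X[m]
E
python3 - <<'E'
from h import *
c=dict(np.load('pics/top0.npz'))
or_=((3,150,90),(20,255,255));bl=((100,80,30),(130,255,255))
print('crate',rect(pick(c,155,202,254,292,.042,.06)))
print('board',rect(pick(c,262,450,210,300,.010,.026)))
print('fixed',rect(pick(c,272,297,225,270,.058,.075)))
print('hous',rect(pick(c,360,425,235,280,.068,.082)))
print('padl',rect(pick(c,370,420,240,275,.125,.15)))
for u0,u1 in((370,395),(396,420)): print('p',rect(pick(c,u0,u1,240,275,.125,.15)))
print('pad',rect(pick(c,330,344,235,272,.04,.075,or_)),rect(pick(c,343,356,235,272,.055,.075)))
P=pick(c,155,202,254,292,.042,.06);print(P[:,2].min(),P[:,2].max())
E
```

```text
crate (268, array([483.7, 349.1]), array([60.4, 81.8]), np.float32(102.1), np.float64(49.0))
board (7394, array([ 540.1, -115. ]), array([160.5, 454.9]), np.float32(84.59), np.float64(17.6))
fixed (392, array([557.1,  69.5]), array([30.3, 89.8]), np.float32(174.32), np.float64(65.2))
hous (981, array([ 530.5, -211.7]), array([ 60.1, 130.2]), np.float32(84.77), np.float64(74.6))
padl (113, array([ 530.2, -211.8]), array([25.7, 62.7]), np.float32(84.63), np.float64(135.8))
p (56, array([ 532.7, -186.8]), array([11.7, 26.2]), np.float32(170.51), np.float64(135.6))
p (57, array([ 527.6, -236.8]), array([12.7, 25.5]), np.float32(172.38), np.float64(135.8))
pad (63, array([541.3, -70.3]), array([ 6.6, 60.8]), np.float32(174.51), np.float64(62.6)) (126, array([540.7, -97. ]), array([12. , 68.6]), np.float32(174.39), np.float64(66.4))
0.04212681658929725 0.055288466997685956
```

```bash
python3 - <<'E'
import cv2
i=cv2.imread('pics/top0.png');a=i[200:320,140:460];cv2.imwrite('pics/crop0.png',cv2.resize(a,(800,300),interpolation=cv2.INTER_CUBIC))
E
```

```text
(no output)
```

View pics/crop0.png

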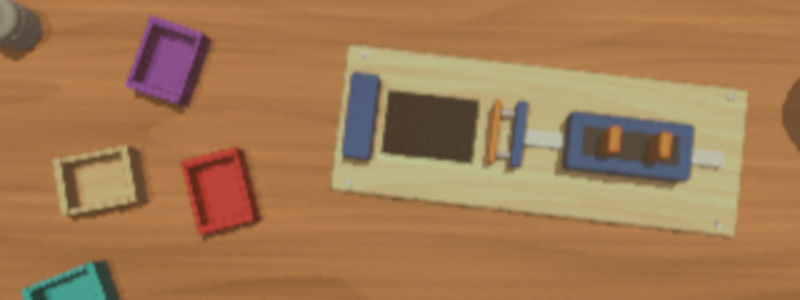

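The pale pine crate is at (97,180) in the crop, with the pad at (495,132), so the measured fits make sense. Next are the move numbers.

```bash
cat > go.py <<'E'
import sys,numpy as np
from scipy.spatial.transform import Rotation as Ro
from plant import sensors
def clamp(x,y): # clamp frame mm -> world m
    a=np.radians(84.65);ey=np.array([np.cos(a),np.sin(a)]);ex=np.array([ey[1],-ey[0]])
    return (np.array([530.3,-211.75])+150*ey+x*ex+y*ey)/1000
def need(xy,z,yaw):
    """turn about tool z first, then shift in tool axes to the target; yaw = world angle of tool y, deg"""
    s=sensors.read_state();R=Ro.from_rotvec(s['orientation']).as_matrix()
    y0=np.degrees(np.arctan2(R[1,1],R[0,1]));t=-((yaw-y0+90)%180-90)
    R2=R@Ro.from_euler('z',np.radians(t)).as_matrix()
    d=R2.T@(np.array([*xy,z])-s['tool_pos'])
    print('t',s['t'],'yaw',round(y0,2),'turn',round(np.radians(t),4),'shift',d.round(4),'tilt',R[:2,2].round(4),'F',np.round(s['force'],2),'open',s['opening'],s['gripper_force'])
E
python3 -c "
from go import *
need((.4837,.3491),.12,12.1); print(clamp(0,70),clamp(0,-150),clamp(0,-4))"
```

```text
t 0.1 yaw 66.69 turn 0.9528 shift [-0.2486  0.1989  0.0827] tilt [-0.0007 -0.0014] F [ 0.47 -0.33 -0.72] open 0.09282009085837253 0.0
[0.55081269 0.00729162] [ 0.5303  -0.21175] [ 0.54391296 -0.06638602]
```

The rows are not in the units I measure in: shifts go in shares of 0.5 m and turns go in shares of pi/2 rad. I convert before sending: 0.042 m is 0.084, 0.04 m is 0.08, 0.12 rad is 0.0764.

```bash
python3 -m inch '{"finger_gap": [0.093,0.093,0.093,0.093,0.093,0.093,0.093,0.093,0.093,0.093,0.093,0.093,0.093,0.093,0.093,0.093,0.093,0.093],"dx": [0,0,0,0,0,0,0,0,-0.05,-0.05,-0.05,-0.05,-0.05,-0.05,-0.05,-0.05,-0.05,-0.048],"dy": [0,0,0,0,0,0,0,0,0.04,0.04,0.04,0.04,0.04,0.04,0.04,0.04,0.04,0.038],"dz": [0,0,0,0,0,0,0,0,0,0,0,0,0,0,0,0,0.08,0.084],"yaw": [0.0758,0.0758,0.0758,0.0758,0.0758,0.0758,0.0758,0.0764,0,0,0,0,0,0,0,0,0,0]}'
python3 -m inch '{"finger_gap": [0.093,0.093],"dx": [0,0],"dy": [0,0],"dz": [0,0],"yaw": [0,0]}'
python3 - <<'E'
from go import *; from h import *; from plant import read_camera
need((.4837,.3491),.023,12.1)
c=read_camera('wrist');np.savez('pics/w1.npz',**c);cv2.imwrite('pics/w1.png',c['image'][:,:,::-1])
E
```

```text
t: 1.9
tool_pos: [0.4849, 0.3501, 0.1248]
orientation: [1.975, 2.442, 0.006]
force: [1.2, -0.6, -0.1]
opening: 0.0927
gripper_force: 0.0
t: 2.1
tool_pos: [0.4818, 0.3495, 0.1225]
orientation: [-1.976, -2.44, 0.005]
force: [0.4, 0.5, 0.4]
opening: 0.0929
gripper_force: 0.0
t 2.1 yaw 12.0 turn -0.0018 shift [-0.0007  0.0021  0.0995] tilt [-0.0033 -0.0015] F [0.38 0.49 0.43] open 0.09288314704807461 0.0
```

View pics/w1.png

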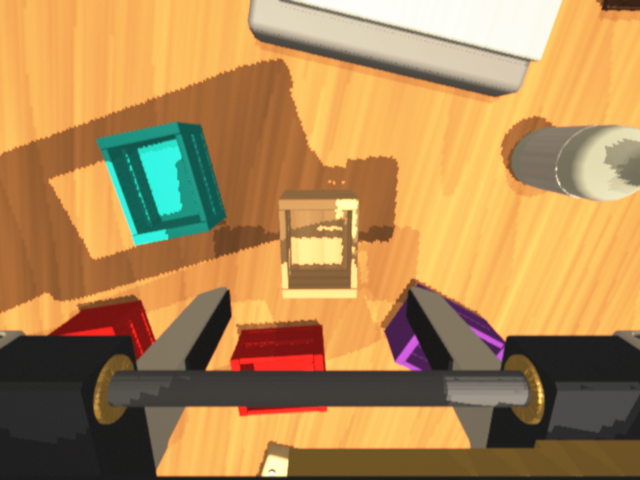

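The wrist view has the crate at (318,245), centred between the fingers and square to them. The purple and red look-alikes are clear of the finger paths, so I'll descend and grip.

Converted, 0.02 m is 0.04, 0.002 m is 0.004.

```bash
python3 -m inch '{"finger_gap": [0.093,0.093,0.093,0.093,0.093,0.093,0.093,0.05,0.05,0.05,0.05,0.05],"dx": [0,0,0,0,0,0,0,0,0,0,0,0],"dy": [0.004,0,0,0,0,0,0,0,0,0,0,0],"dz": [0.04,0.04,0.04,0.04,0.03,0.008,0,0,0,0,0,0],"yaw": [0,0,0,0,0,0,0,0,0,0,0,0]}' 12
python3 -m inch '{"finger_gap": [0.05,0.05,0.05,0.05,0.05,0.05,0.05,0.05,0.05],"dx": [0,0,0,0,0,0,0,0,0],"dy": [0,0,0,0,0,0,0,0,0],"dz": [0,0,-0.04,-0.06,-0.06,-0.06,-0.04,0,0],"yaw": [0,0,0,0,0,0,0,0,0]}'
python3 - <<'E'
from go import *; from h import *; from plant import read_camera
c=read_camera('wrist');cv2.imwrite('pics/w2.png',c['image'][:,:,::-1])
c=read_camera('top');np.savez('pics/top2.npz',**c)
need(clamp(0,68),.155,-5.35)
E
```

```text
t: 3.35
tool_pos: [0.4845, 0.3509, 0.0254]
orientation: [-1.975, -2.443, 0.0]
force: [-2.4, -1.2, 3.0]
opening: 0.0595
gripper_force: 12.0
t: 4.25
tool_pos: [0.4845, 0.3508, 0.1543]
orientation: [1.975, 2.443, -0.0]
force: [-0.5, -0.5, -1.6]
opening: 0.0599
gripper_force: 12.0
t 4.35 yaw 12.09 turn 0.3043 shift [-0.3372  0.099  -0.0019] tilt [-0.0028 -0.0017] F [-0.22  0.2  -2.81] open 0.05985856711992008 11.999694854021072
```

View pics/w2.png

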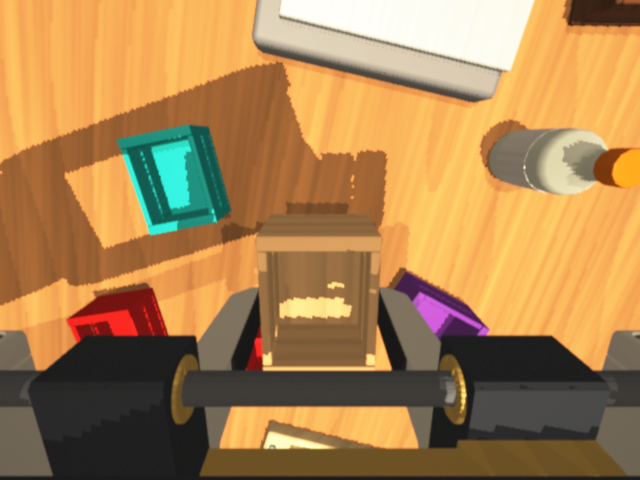

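The crate is held squarely between the fingers at (320,290). I'll carry it to the clamp.

Converted, -0.024 m is -0.048, -0.012 m is -0.024, 0.104 rad is 0.0662.

```bash
python3 -m inch '{"finger_gap": [0.05,0.05,0.05,0.05,0.05,0.05,0.05,0.05,0.05,0.05,0.05,0.05,0.05,0.05,0.05,0.05,0.05,0.05,0.05],"dx": [0,0,0,-0.024,-0.048,-0.048,-0.048,-0.048,-0.048,-0.048,-0.048,-0.048,-0.048,-0.048,-0.048,-0.048,-0.048,-0.022,0],"dy": [0,0,0,0.008,0.014,0.014,0.014,0.014,0.014,0.014,0.014,0.014,0.014,0.014,0.014,0.014,0.014,0.008,0],"dz": [0,0,0,0,0,0,0,0,0,0,0,0,0,0,0,0,0,0,0],"yaw": [0.0637,0.0637,0.0662,0,0,0,0,0,0,0,0,0,0,0,0,0,0,0,0]}'
python3 -m inch '{"finger_gap": [0.05,0.05,0.05],"dx": [0,0,0],"dy": [0,0,0],"dz": [0,0,0],"yaw": [0,0,0]}'
python3 - <<'E'
from go import *; from h import *; from plant import read_camera
c=read_camera('top');np.savez('pics/top3.npz',**c)
c=read_camera('side');cv2.imwrite('pics/s3.png',c['image'][180:340,220:460,::-1].repeat(3,0).repeat(3,1))
need(clamp(0,70),.043,-5.35)
E
```

```text
t: 6.25
tool_pos: [0.5516, 0.0065, 0.1542]
orientation: [-2.322, -2.114, 0.002]
force: [0.2, 0.7, -2.2]
opening: 0.0599
gripper_force: 12.0
t: 6.55
tool_pos: [0.5519, 0.0091, 0.155]
orientation: [-2.32, -2.118, 0.0]
force: [-0.5, -0.5, -2.1]
opening: 0.0595
gripper_force: 12.0
t 6.65 yaw -5.25 turn 0.0018 shift [-0.0018 -0.001   0.1121] tilt [0.0001 0.0001] F [ 0.18  0.09 -1.26] open 0.059819406604673456 11.999688595533371
```

View pics/s3.png

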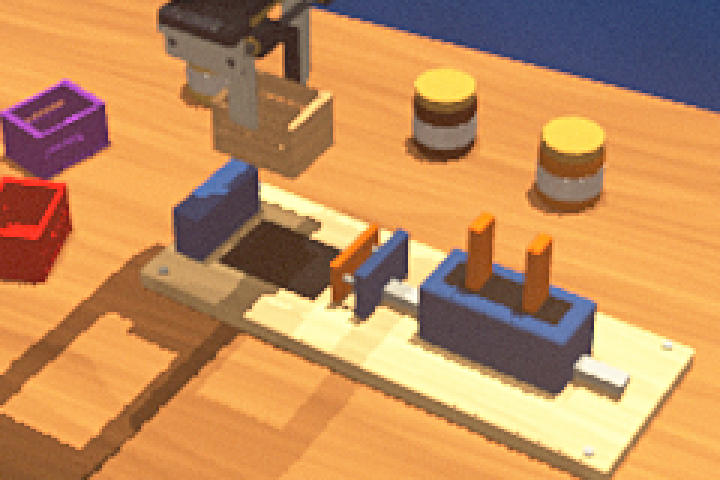

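The crate hangs level above the gap, and the jaw and pad are clear. I'll lower it.

Converted, 0.02 m is 0.04, -0.003 m is -0.006.

```bash
python3 -m inch '{"finger_gap": [0.05,0.05,0.05,0.05,0.05,0.05,0.05,0.05,0.05,0.05,0.05],"dx": [-0.006,0,0,0,0,0,0,0,0,0,0],"dy": [-0.002,0,0,0,0,0,0,0,0,0,0],"dz": [0.02,0.04,0.04,0.04,0.036,0.02,0.014,0.008,0.002,0,0],"yaw": [0,0,0,0,0,0,0,0,0,0,0]}'
python3 - <<'E'
from go import *
need(clamp(0,70),.0435,-5.35)
E
```

```text
t: 7.75
tool_pos: [0.5514, 0.0052, 0.0459]
orientation: [2.321, 2.115, 0.001]
force: [0.9, -0.1, -1.9]
opening: 0.0599
gripper_force: 12.0
t 7.75 yaw -5.32 turn 0.0004 shift [ 0.002  -0.0008  0.0024] tilt [ 0.0013 -0.0001] F [ 0.86 -0.06 -1.92] open 0.059862236828076384 11.999684572219849
```

Converted, 0.001 m is 0.002.

```bash
python3 -m inch '{"finger_gap": [0.05,0.05,0.05,0.05],"dx": [0,0,0,0],"dy": [0,0,0,0],"dz": [0.002,0.002,0,0],"yaw": [0,0,0,0]}'
python3 -m inch '{"finger_gap": [0.093,0.093,0.093,0.093,0.093,0.093,0.093,0.093,0.093,0.093,0.093,0.093,0.093],"dx": [0,0,0,0,0,0,0,0,0,0,0,0,0],"dy": [0,0,0,0,0,0,0,0,0,0,0,0,0],"dz": [0,0,0,0,0,-0.03,-0.06,-0.06,-0.06,-0.06,-0.06,0,0],"yaw": [0,0,0,0,0,0,0,0,0,0,0,0,0]}'
python3 - <<'E'
from go import *
need(clamp(0,-150),.215,84.65)
E
```

```text
t: 8.15
tool_pos: [0.5511, 0.0052, 0.0434]
orientation: [2.322, 2.115, 0.001]
force: [0.7, -0.3, 0.6]
opening: 0.0599
gripper_force: 12.0
t: 9.45
tool_pos: [0.5515, 0.0052, 0.2099]
orientation: [2.321, 2.114, 0.003]
force: [-0.0, -0.0, -1.3]
opening: 0.0932
gripper_force: 0.0
t 9.45 yaw -5.33 turn -1.5704 shift [ 0.0009 -0.218  -0.0051] tilt [ 0.0028 -0.0002] F [-0.04 -0.03 -1.29] open 0.09319852712437438 0.0
```

Converted, 0.027 m is 0.054, 0.002 m is 0.004, 0.143 rad is 0.091.

```bash
python3 -m inch '{"finger_gap": [0.093,0.093,0.093,0.093,0.093,0.093,0.093,0.093,0.093,0.093,0.093,0.093,0.093,0.093,0.093,0.093,0.093,0.093,0.093,0.093],"dx": [0,0,0,0,0,0,0,0,0,0,0,0,0,0,0,0,0,0,0,0],"dy": [0,0,0,0,0,0,0,0,0,0,0,0.054,0.054,0.054,0.054,0.054,0.054,0.054,0.054,0.004],"dz": [0,0,0,0,0,0,0,0,0,0,0,0,0,0,0,0,0,0,0,0],"yaw": [0.0904,0.091,0.091,0.091,0.091,0.091,0.091,0.091,0.091,0.091,0.0904,0,0,0,0,0,0,0,0,0]}'
python3 -m inch '{"finger_gap": [0.093,0.093],"dx": [0,0],"dy": [0,0],"dz": [0,0],"yaw": [0,0]}'
python3 - <<'E'
from go import *; from h import *; from plant import read_camera
need(clamp(0,-150),.110,84.65)
c=read_camera('top');np.savez('pics/top4.npz',**c);cv2.imwrite('pics/t4.png',c['image'][190:310,260:450,::-1].repeat(4,0).repeat(4,1))
E
```

```text
t: 11.45
tool_pos: [0.529, -0.2141, 0.2063]
orientation: [-3.138, 0.151, 0.005]
force: [-0.1, 0.1, 0.7]
opening: 0.0929
gripper_force: 0.0
t: 11.65
tool_pos: [0.5302, -0.2108, 0.2073]
orientation: [-3.137, 0.146, 0.002]
force: [0.3, -0.1, -1.2]
opening: 0.0928
gripper_force: 0.0
t 11.65 yaw -95.32 turn 0.0005 shift [0.0003 0.001  0.0973] tilt [-0.0012  0.0011] F [ 0.25 -0.12 -1.15] open 0.09279146174047798 0.0
```

View pics/t4.png

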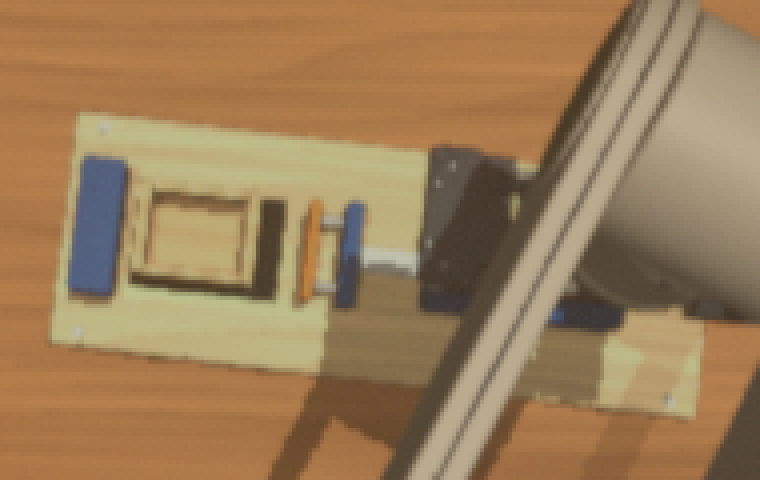

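The crate stands square between the jaws (around (195,235) in the crop), about 40 mm of play remains, and it is released. I'll go down over the paddles and pump at a limited 12 N grip.

Converted, 0.02 m is 0.04, 0.012 m is 0.024.

```bash
python3 - <<'E'
from h import *
c=dict(np.load('pics/top4.npz'))
print('crate',rect(pick(c,292,324,230,265,.062,.075)))
E
python3 -m inch '{"finger_gap": [0.09,0.09,0.09,0.09,0.09,0.09,0.09,0.075,0.066,0.066],"dx": [0,0,0,0,0,0,0,0,0,0],"dy": [0.002,0,0,0,0,0,0,0,0,0],"dz": [0.04,0.04,0.04,0.04,0.024,0.008,0,0,0,0],"yaw": [0,0,0,0,0,0,0,0,0,0]}' 12
python3 -m inch '{"finger_gap": [0.06,0.057,0.054,0.051,0.048,0.045,0.042,0.04,0.04,0.04],"dx": [0,0,0,0,0,0,0,0,0,0],"dy": [0,0,0,0,0,0,0,0,0,0],"dz": [0,0,0,0,0,0,0,0,0,0],"yaw": [0,0,0,0,0,0,0,0,0,0]}'
python3 - <<'E'
from go import *; from h import *; from plant import read_camera
need(clamp(0,-150),.110,84.65)
c=read_camera('top');np.savez('pics/top5.npz',**c)
or_=((3,150,90),(20,255,255))
P=pick(c,296,362,235,272,.045,.07,or_);print('pad',rect(P));print('crate',rect(pick(c,292,328,230,265,.062,.075)))
E
```

```text
crate (224, array([553.3,   4.4]), array([60.1, 79.7]), np.float32(84.67), np.float64(67.1))
t: 12.7
tool_pos: [0.531, -0.2131, 0.1131]
orientation: [3.137, -0.146, 0.002]
force: [0.1, -0.4, 0.7]
opening: 0.0708
gripper_force: 0.0
t: 13.7
tool_pos: [0.5309, -0.2122, 0.1127]
orientation: [-3.137, 0.146, -0.001]
force: [-0.0, 5.2, 4.9]
opening: 0.041
gripper_force: 12.0
t 13.7 yaw -95.32 turn 0.0006 shift [-0.0006 -0.0004  0.0027] tilt [0.0009 0.0007] F [-0.02  5.15  4.89] open 0.04097397945581354 12.015663385391235
pad (61, array([543.7, -60.6]), array([ 6.4, 61. ]), np.float32(174.44), np.float64(63.0))
crate (240, array([553.3,   4.5]), array([60.3, 79.8]), np.float32(84.84), np.float64(67.0))
```

```bash
for i in 1; do :; done
python3 -m inch '{"finger_gap": [0.068,0.068,0.068,0.068,0.06,0.056,0.052,0.048,0.044,0.04,0.04,0.04],"dx": [0,0,0,0,0,0,0,0,0,0,0,0],"dy": [0,0,0,0,0,0,0,0,0,0,0,0],"dz": [0,0,0,0,0,0,0,0,0,0,0,0],"yaw": [0,0,0,0,0,0,0,0,0,0,0,0]}'
python3 -m inch '{"finger_gap": [0.068,0.068,0.068,0.068,0.06,0.056,0.052,0.048,0.044,0.04,0.04,0.04],"dx": [0,0,0,0,0,0,0,0,0,0,0,0],"dy": [0,0,0,0,0,0,0,0,0,0,0,0],"dz": [0,0,0,0,0,0,0,0,0,0,0,0],"yaw": [0,0,0,0,0,0,0,0,0,0,0,0]}'
cat > see.py <<'E'
from go import *; from h import *; from plant import read_camera
need(clamp(0,-150),.110,84.65)
c=read_camera('top')
or_=((3,150,90),(20,255,255))
o=clamp(0,0)*1000;a=np.radians(84.65)
yc=lambda P:np.round(((P[:,:2]*1000-o)@[np.cos(a),np.sin(a)]),1)
P=pick(c,296,362,235,272,.045,.07,or_);print('pad y',np.percentile(yc(P),[5,50,95]))
J=pick(c,300,362,235,272,.05,.075,((100,80,30),(130,255,255)));print('jaw y',np.percentile(yc(J),[5,50,95]),len(J))
C=pick(c,288,328,230,268,.062,.075,((12,40,60),(40,255,255)));print('crate y',np.percentile(yc(C),[2,98]),rect(C))
cv2.imwrite('pics/t_last.png',c['image'][210:290,260:370,::-1].repeat(6,0).repeat(6,1))
E
python3 see.py
```

```text
t: 14.95
tool_pos: [0.5303, -0.2121, 0.1119]
orientation: [-3.137, 0.146, 0.001]
force: [0.4, 5.2, 2.4]
opening: 0.041
gripper_force: 12.0
t: 16.15
tool_pos: [0.5303, -0.2122, 0.1119]
orientation: [-3.137, 0.146, 0.001]
force: [0.5, 4.8, 2.4]
opening: 0.0413
gripper_force: 12.0
t 16.15 yaw -95.33 turn 0.0003 shift [-0.     -0.0004  0.0019] tilt [-0.0003  0.0011] F [0.53 4.8  2.43] open 0.04133154144352497 12.00210615992546
pad y [17.  20.7 24.1]
jaw y [-7.135 -4.45  -1.865] 54
crate y [ 18.392 106.6  ] (274, array([556.2,   5.2]), array([ 68.7, 104.7]), np.float32(81.88), np.float64(66.6))
```

```bash
python3 -m inch '{"finger_gap": [0.068,0.068,0.068,0.068,0.06,0.057,0.054,0.051,0.048,0.045,0.042,0.04,0.04,0.04],"dx": [0,0,0,0,0,0,0,0,0,0,0,0,0,0],"dy": [0,0,0,0,0,0,0,0,0,0,0,0,0,0],"dz": [0,0,0,0,0,0,0,0,0,0,0,0,0,0],"yaw": [0,0,0,0,0,0,0,0,0,0,0,0,0,0]}'
python3 see.py
```

```text
t: 17.6
tool_pos: [0.5304, -0.2122, 0.1121]
orientation: [-3.137, 0.146, 0.0]
force: [0.1, 5.6, 1.9]
opening: 0.0408
gripper_force: 12.0
t 17.6 yaw -95.33 turn 0.0003 shift [-0.0001 -0.0004  0.0021] tilt [-0.0001  0.0011] F [0.09 5.64 1.86] open 0.04084623742430189 12.002625167369843
pad y [26.315 29.85  32.885]
jaw y [2.365 5.25  7.935] 54
crate y [ 27.224 113.138] (282, array([556. ,   9.5]), array([68. , 97.2]), np.float32(80.71), np.float64(66.5))
```

```bash
python3 -m inch '{"finger_gap": [0.068,0.068,0.068,0.068,0.061,0.059,0.057,0.055,0.053,0.051,0.049,0.047,0.045,0.043,0.041,0.04,0.04,0.04,0.04],"dx": [0,0,0,0,0,0,0,0,0,0,0,0,0,0,0,0,0,0,0],"dy": [0,0,0,0,0,0,0,0,0,0,0,0,0,0,0,0,0,0,0],"dz": [0,0,0,0,0,0,0,0,0,0,0,0,0,0,0,0,0,0,0],"yaw": [0,0,0,0,0,0,0,0,0,0,0,0,0,0,0,0,0,0,0]}'
python3 see.py
```

```text
t: 19.55
tool_pos: [0.5305, -0.2122, 0.1122]
orientation: [-3.137, 0.146, -0.0]
force: [-0.2, 5.9, 1.1]
opening: 0.0411
gripper_force: 12.0
t 19.55 yaw -95.33 turn 0.0004 shift [-0.0002 -0.0004  0.0022] tilt [0.0001 0.001 ] F [-0.18  5.9   1.07] open 0.041094921525343414 12.002408355474472
pad y [30.43 34.   37.17]
jaw y [11.16 13.7  16.68] 53
crate y [ 30.794 118.3  ] (298, array([556.4,  11.9]), array([68.7, 92.2]), np.float32(81.11), np.float64(66.6))
```

View pics/t_last.png

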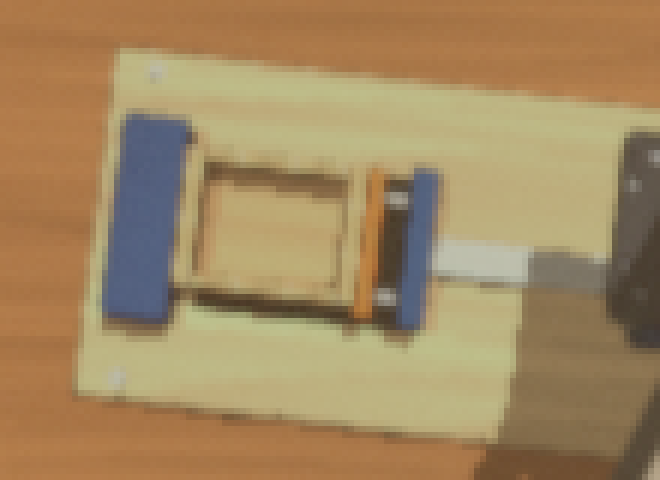

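The crate is flat against the fixed jaw. The pad-to-jaw gap has shrunk from about 25 mm to 20.3 mm, so the spring is in by about 4.5 mm (roughly 7 N), and the paddles are held fully squeezed. I'll hand it in.

```bash
python3 -c "
from plant import robot
print(robot.close_job())"
```

```text
the job is handed in; nothing more can be done
None
```

The crate is clamped upright against the fixed jaw, with the pad spring squeezed about 4.5 mm (roughly 7 N) as measured from the top camera; the paddles were still held in when I handed the job in, and no verdict came back.

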